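Find the full blade tin

TASK

One of the three identical closed tins on the paint bench is still full of scraper blades and clearly heavier; the other two are as good as empty. Going from the robot's left to its right, lift each tin at least 60 mm straight up to feel its weight and set each empty one back where it stood. Put the full one flat in the shallow steel tray, upright on the tray's floor; never let go of a tin in mid-air.

Things in the scene. Friction and masses are not known exactly. Their poses are not given: they have to be found in the camera images.
- tin_left: Closed metal tin standing on the bench, 90 mm (its x) by 54 mm (its y) by 66 mm high, flat sides, fixed lid, blank paper labels; its x is within 0.5 rad of world x. Origin: centre of its underside, z up. Empty it weighs about 0.14 kg, full 0.6 to 0.8 kg, centred; which tin is full changes and cannot be seen. The one at the robot's left (largest y).
- tin_middle: Closed metal tin standing on the bench, 90 mm (its x) by 54 mm (its y) by 66 mm high, flat sides, fixed lid, blank paper labels; its x is within 0.5 rad of world x. Origin: centre of its underside, z up. Empty it weighs about 0.14 kg, full 0.6 to 0.8 kg, centred; which tin is full changes and cannot be seen. The middle one of the row.
- tin_right: Closed metal tin standing on the bench, 90 mm (its x) by 54 mm (its y) by 66 mm high, flat sides, fixed lid, blank paper labels; its x is within 0.5 rad of world x. Origin: centre of its underside, z up. Empty it weighs about 0.14 kg, full 0.6 to 0.8 kg, centred; which tin is full changes and cannot be seen. The one at the robot's right (smallest y).
- tray: Empty shallow open tray of dark steel, fixed on the bench beyond the tins, 130 mm (its x) by 180 mm (its y), walls 4 mm thick and 18 mm high, floor 4 mm thick. Origin: centre of its underside, z up; its x is within 0.2 rad of world x. A tin fits in either way round. Other cans, jar and bottle (up to 0.18 m tall) stand well outside the tins and tray.
Not all that is in view belongs to the job. Leave any purple look-alike of the tin_middle alone.

How it is judged (in metres and radians):
On the way, in this order (a step that is already met when the one before it is completed fails the run):
1. the left tin is lifted more than 40 mm off the bench (height (world z) of tin_left above 0.04 m), for 0.2 s.
2. the middle tin is lifted more than 40 mm off the bench (height (world z) of tin_middle above 0.04 m), for 0.2 s.
3. the right tin is lifted more than 40 mm off the bench (height (world z) of tin_right above 0.04 m), for 0.2 s.
At the end, for the whole second after the job is handed in: The full (heavier) tin stands upright (within about 10 degrees) and still on the floor of the tray, inside its walls; the two empty tins stand upright and still on the bench, outside the tray, within 60 mm of where they started (((contact force between tray and tin_left above 3.5 N and height (world z) of tin_left below 0.009 m and angle between each of tin_left, tin_middle, tin_right's own z axis and vertical below 0.17 rad and x of tin_left in the frame of tray between -0.06 and 0.06 m and y of tin_left in the frame of tray between -0.08 and 0.08 m and linear speed of each of tin_left, tin_middle, tin_right below 0.03 m/s and contact force between tray and tin_middle below 0.05 N and height (world z) of each of tin_middle, tin_right below 0.008 m and distance of each of tin_middle, tin_right from where it was at the start of the episode below 0.06 m and contact force between tray and tin_right below 0.05 N) or (contact force between tray and tin_middle above 3.5 N and height (world z) of tin_middle below 0.009 m and angle between each of tin_middle, tin_left, tin_right's own z axis and vertical below 0.17 rad and x of tin_middle in the frame of tray between -0.06 and 0.06 m and y of tin_middle in the frame of tray between -0.08 and 0.08 m and linear speed of each of tin_middle, tin_left, tin_right below 0.03 m/s and contact force between tray and tin_left below 0.05 N and height (world z) of each of tin_left, tin_right below 0.008 m and distance of each of tin_left, tin_right from where it was at the start of the episode below 0.06 m and contact force between tray and tin_right below 0.05 N) or (contact force between tray and tin_right above 3.5 N and height (world z) of tin_right below 0.009 m and angle between each of tin_right, tin_left, tin_middle's own z axis and vertical below 0.17 rad and x of tin_right in the frame of tray between -0.06 and 0.06 m and y of tin_right in the frame of tray between -0.08 and 0.08 m and linear speed of each of tin_right, tin_left, tin_middle below 0.03 m/s and contact force between tray and tin_left below 0.05 N and height (world z) of each of tin_left, tin_middle below 0.008 m and distance of each of tin_left, tin_middle from where it was at the start of the episode below 0.06 m and contact force between tray and tin_middle below 0.05 N))); the robot touches nothing.
It fails at once if the left tin is let go while its underside is more than 40 mm above the bench (height (world z) of tin_left above 0.04 m and contact force between the fingers and tin_left below 0.05 N).
It fails at once if the middle tin is let go while its underside is more than 40 mm above the bench (height (world z) of tin_middle above 0.04 m and contact force between the fingers and tin_middle below 0.05 N).
It fails at once if the right tin is let go while its underside is more than 40 mm above the bench (height (world z) of tin_right above 0.04 m and contact force between the fingers and tin_right below 0.05 N).
It also fails if it takes over 72 s, if anything falls off the work surface, if the arm or the gripper's body presses on something with over 40 N, if the wrist force passes 120 N, or if a joint passes its speed limit or range.

ROBOT

A 6-joint arm with a two-finger parallel gripper is mounted at the origin on the work surface. World frame = base frame: x ahead of the robot, y to its left, z up, the work surface at z = 0. Lengths are in mm, angles in rad, forces in N, time in s.
With the tool pointing down it reaches from about 350 to 775 mm from the base axis. Payload 7.3 kg.
Tool frame: the origin (TCP) lies at the very end of the fingers, on their centre line; the grasp point (between the pads) lies 19 mm behind it; z points along the fingers, y is the line along which they close (so a half turn about z gives the same grasp; the last joint's range is limited). The gripper opens to 92 mm and grips with 3 to 60 N. Pads are 19 mm wide; open, the fingers measure 130 mm over their backs; the gripper's body (75 mm by 190 mm) begins 47 mm behind the grasp point.
Start: joints at [-1.341, 0.342, 1.524, -0, 1.275, -0.146], TCP at [192.707, -488.374, 226.741] pointing down, gripper open.
Joint ranges: [-2.53, 2.53], [-0.77, 2.02], [0.04, 2.7], [-1, 4.14], [0.28, 2.66], [-3.11, 3.11]. Speed limits (rad/s): [2.57, 2.57, 3.14, 3.14, 3.14, 3.14].

INTERFACE

Orientations are given as [roll, pitch, yaw] about the fixed x, y, z axes, in that order (R = Rz(yaw) Ry(pitch) Rx(roll)).
In Python, from plant import get_obs, capture, close_job gives the robot as it stands. The module is installed in compiled form; this text tells all that it offers.
- The arm moves only by the shell command python3 -m handwheel 'ROWS'. ROWS is JSON, a list of rows, each a list of 3 entries, a list of its own where there are three numbers: the turn, a rotation vector about the tool's x, y, z in degrees, then the shift along the tool's x, y, z in m, then the opening, from 0 (shut) to 1 (fully open). A call has 1 to 12 rows; each row is the pose to reach, as a shift and turn from the pose commanded when the call began, along the tool's axes at that moment; what a row does not reach only later rows make up. A row lasts 1/10 s, in which the tool goes at most 50 mm and 8.59 degrees, less where a joint would pass 70% of its speed; a pose out of reach is approached as far as the arm can. A call with a gripper value outside its range is refused whole. The fingers move at their own pace and stop on an object; the grip force is fixed at half the most. Time passes only in rows, so rows that repeat a pose let the fingers close. It gives the time, the measured TCP pose, the force, the opening and the grip force at its end, in the units of the state.
- get_obs(): the state, without advancing time (a new reading comes with each control period).
- capture(name): name is "scene" or "top" or "wrist"; returns a dict with "image" (480x640x3 uint8, red, green, blue), "depth" (480x640 float32, mm along the optical axis (not along the pixel's ray), 0 where there is no reading), "fx", "fy", "cx", "cy" (pixels), "camera_from_world" (4x4, takes a point from world to camera coordinates). Camera axes: x right, y down, z forward; pixel columns grow to the right and rows downward; lengths in mm; the calibration is good to about 2 mm. A picture is of the moment at which its call begins.
- close_job(): hands the job in; it is judged then, once.
The state is a dict: "time": time; "joint_positions": joint angles; "dq": joint speeds; "tau": joint torques, N m; "tool_pos": TCP position; "tcp_rot": TCP orientation; "contact_force": force on the tool from outside, world axes, zero at the start; "moment": the same for the moment, N m; "grip_width": finger opening in mm; "finger_force": force on a finger pad.
Only numpy, scipy, OpenCV 4.12 (cv2) and the standard library are available. Lean on these libraries where they do the work, as an engineer would, in place of code of your own. Each camera call takes 0.05 s, during which the arm holds its last target. There are 200 camera calls.

## Working session

There is one attempt and no reset: what is moved stays moved. The work goes in short steps, Python scripts to look and compute and a shell command to move; the robot and the scene stay as the last step left them, time stands still between calls to the robot, and variables do not carry over. Pictures are saved under pics/ and viewed, at most 10 in all, crops included, and the job is handed in when it is done.

```bash
mkdir -p pics; python3 - <<'E'
from plant import *
import cv2,numpy as np
o=get_obs();print(o)
ims=[]
for n in("scene","top"):
    c=capture(n);np.savez(n+".npz",**c);cv2.imwrite(f"pics/{n}.png",c["image"][:,:,::-1])
    print(n,c["fx"],c["cx"],c["cy"],np.round(c["camera_from_world"],3).tolist())
E
```

```text
{'time': 0.0, 'joint_positions': array([-1.34101525e+00,  3.42720919e-01,  1.52498817e+00, -2.16715826e-05,
        1.27539616e+00, -1.46029492e-01]), 'dq': array([ 0.00054604,  0.00081679, -0.00046068,  0.00167102, -0.00037207,
       -0.00141991]), 'tau': array([-1.98570298e-03, -4.31247675e+01, -2.44218439e+01,  7.17400247e-02,
        5.59888990e-02, -8.35908418e-05]), 'tool_pos': array([ 192.59833796, -487.97243855,  226.0559668 ]), 'tcp_rot': array([-3.14009315e+00, -1.99595579e-04,  3.75816748e-01]), 'contact_force': array([-0.41979854, -0.48420983,  0.99626339]), 'moment': array([0.00221627, 0.00395542, 0.0283991 ]), 'finger_force': 0.0, 'grip_width': 91.68506441133113}
scene 576.2453051616452 315.8990734204742 237.86896166212478 [[0.834, 0.552, -0.017, -461.072], [0.34, -0.537, -0.772, -151.538], [-0.436, 0.638, -0.635, 1110.461], [0.0, 0.0, 0.0, 1.0]]
top 521.0138472152202 323.4437961994404 237.83757742923586 [[0.022, -0.999, -0.024, -2.391], [-0.992, -0.019, -0.128, 548.809], [0.127, 0.026, -0.992, 796.904], [0.0, 0.0, 0.0, 1.0]]
```

View pics/top.png

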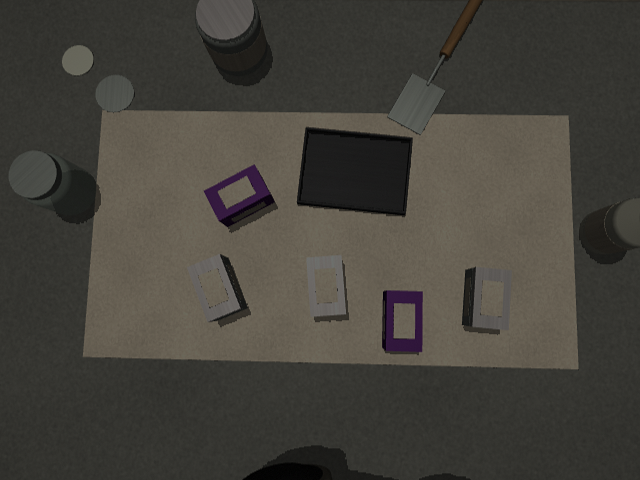

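View pics/scene.png

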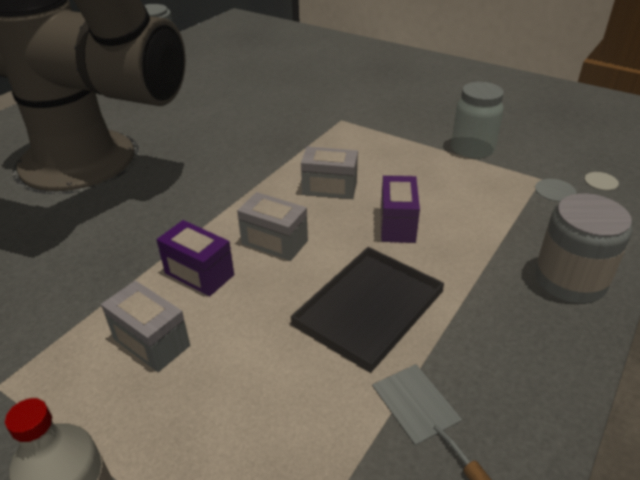

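The candidates in the top view are the grey tins at (218,288) left, (326,287) middle and (488,297) right. The purple look-alikes are at (240,195) and (403,320). The tray is at (357,172), with the jars, bottle and scraper outside it. By the description I choose the three grey tins. I'll measure them now and check that choice in a close crop.

```bash
cat > h.py <<'E'
import numpy as np,cv2
from scipy.spatial.transform import Rotation as R
def world(c):
    v,u=np.mgrid[:480,:640];z=c["depth"].astype(float)
    p=np.stack([(u-c["cx"])/c["fx"]*z,(v-c["cy"])/c["fy"]*z,z],-1)
    T=np.linalg.inv(c["camera_from_world"]);return p@T[:3,:3].T+T[:3,3]
def rect(mask,c,h):
    """outline of a mask, rays cast on plane z=h, min area rectangle: centre, long, short, long-axis yaw"""
    cn=max(cv2.findContours(mask.astype(np.uint8),0,1)[0],key=cv2.contourArea)[:,0].astype(float)
    T=np.linalg.inv(c["camera_from_world"]);d=np.c_[(cn[:,0]-c["cx"])/c["fx"],(cn[:,1]-c["cy"])/c["fy"],np.ones(len(cn))]@T[:3,:3].T
    p=T[:3,3]+d*((h-T[2,3])/d[:,2])[:,None]
    q=cv2.boxPoints(cv2.minAreaRect(p[:,:2].astype(np.float32)));a,b=q[1]-q[0],q[2]-q[1]
    if np.linalg.norm(a)<np.linalg.norm(b):a,b=b,a
    y=np.arctan2(a[1],a[0]);y=(y+np.pi/2)%np.pi-np.pi/2
    return q.mean(0),np.linalg.norm(a),np.linalg.norm(b),y
def togo(xy,z,tyaw):
    """shift in tool axes (m) and turn about tool z (deg) to TCP xy,z with tool x along tyaw (mod pi)"""
    from plant import get_obs
    o=get_obs();r=R.from_euler('xyz',o["tcp_rot"])
    s=r.inv().apply(np.r_[xy,z]-o["tool_pos"])/1000
    x=r.apply([1,0,0]);d=tyaw-np.arctan2(x[1],x[0]);d=(d+np.pi/2)%np.pi-np.pi/2
    return np.round(s,4),round(-np.degrees(d),1)
E
python3 - <<'E'
from h import *
c=dict(np.load("top.npz"));w=world(c)
m=((w[...,2]>58)&(w[...,2]<74)&(w[...,0]>250)&(w[...,0]<800)).astype(np.uint8)
n,l,s,_=cv2.connectedComponentsWithStats(m)
for i in range(1,n):
    if s[i,4]>400: print(s[i],np.round(w[l==i].mean(0)),c["image"][l==i].mean(0).round(),rect(l==i,c,66))
g=c["image"].max(2)
for h in(0,18):
  t=(g<40)&(np.abs(np.mgrid[:480,:640][1]-357)<70)&(np.abs(np.mgrid[:480,:640][0]-172)<50)
  print(t.sum(),rect(t,c,h))
cv2.imwrite("pics/crop.png",cv2.resize(c["image"][240:360,180:520,::-1],None,fx=2.3,fy=2.3))
print(togo([400,0],150,0))
E
```

```text
[ 204  164   67   57 2028] [614. 145.  67.] [69. 50. 69.] (array([613.6566 , 145.07697], dtype=float32), np.float32(90.11256), np.float32(56.96195), np.float32(-1.0556582))
[ 187  254   55   68 2154] [466. 174.  67.] [101.  96.  90.] (array([466.0824 , 173.95938], dtype=float32), np.float32(90.62084), np.float32(55.804245), np.float32(0.41176724))
[ 306  255   40   62 2105] [472.   3.  67.] [107. 102.  96.] (array([472.74643  ,   3.2212944], dtype=float32), np.float32(89.98942), np.float32(54.025734), np.float32(0.09637976))
[ 471  267   41   63 2262] [ 459. -246.   67.] [94. 89. 83.] (array([ 459.17783, -245.68837], dtype=float32), np.float32(90.04433), np.float32(56.45812), np.float32(-0.075387))
[ 385  290   38   62 2220] [ 423. -115.   67.] [68. 49. 68.] (array([ 422.52997, -115.05545], dtype=float32), np.float32(90.03755), np.float32(54.889343), np.float32(-0.015851378))
8447 (array([668.91205, -40.06886], dtype=float32), np.float32(183.6172), np.float32(134.83386), np.float32(1.4820377))
8447 (array([664.1825 , -39.50124], dtype=float32), np.float32(179.77489), np.float32(132.01233), np.float32(1.4820381))
(array([ 0.372 , -0.3778,  0.0767]), np.float64(21.5))
```

View pics/crop.png

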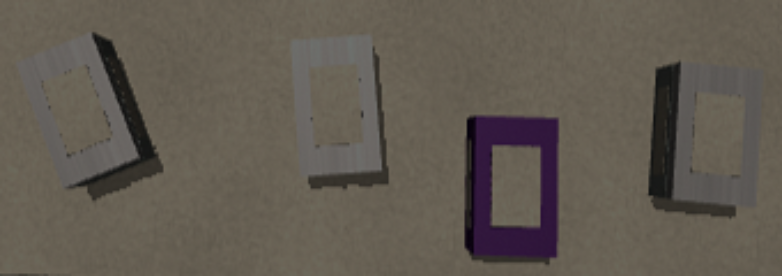

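The crop confirms it: three grey tins, at crop pixels (80,110), (335,105) and (720,135), and a purple one at (510,185) to leave alone. I'll work out the move to the left tin.

```bash
python3 -c "
from h import *
print(togo([420,-120],200,.4),togo([466,174],130,.41))"
```

```text
(array([ 0.3466, -0.2589,  0.0265]), np.float64(-1.4)) (array([ 0.4972, -0.5154,  0.0969]), np.float64(-2.0))
```

```bash
python3 -m handwheel '[[[0,0,0],[0.035,-0.026,0],1],[[0,0,0],[0.07,-0.052,0.003],1],[[0,0,0],[0.105,-0.078,0.005],1],[[0,0,0],[0.14,-0.104,0.01],1],[[0,0,-1],[0.175,-0.13,0.015],1],[[0,0,-1],[0.21,-0.156,0.02],1],[[0,0,-1],[0.245,-0.182,0.02],1],[[0,0,-1],[0.28,-0.208,0.02],1],[[0,0,-1],[0.315,-0.234,0.025],1],[[0,0,-1],[0.345,-0.26,0.025],1],[[0,0,-2],[0.37,-0.3,0.035],1],[[0,0,-2],[0.395,-0.34,0.045],1]]'
python3 -c "
from h import *
print(togo([466,174],130,.41))"
```

```text
time: 1.3
tool_pos: [435.6, -25.4, 181.3]
tcp_rot: [3.141, -0.0, 0.411]
contact_force: [1.8, -0.5, -0.1]
grip_width: 91.7
finger_force: 0.0
(array([ 0.1075, -0.1707,  0.0513]), np.float64(0.0))
```

```bash
python3 -m handwheel '[[[0,0,0],[0.025,-0.04,0.01],1],[[0,0,0],[0.05,-0.085,0.02],1],[[0,0,0],[0.075,-0.13,0.035],1],[[0,0,0],[0.095,-0.16,0.045],1],[[0,0,0],[0.102,-0.175,0.052],1],[[0,0,0],[0.102,-0.175,0.052],1],[[0,0,0],[0.102,-0.175,0.052],1]]'
python3 - <<'E'
from h import *
from plant import *
print(togo([466,174],25,.41))
c=capture("wrist");w=world(c);np.savez("w1.npz",**c);cv2.imwrite("pics/w1.png",c["image"][:,:,::-1])
m=((w[...,2]>60)&(w[...,2]<73)).astype(np.uint8)
n,l,s,_=cv2.connectedComponentsWithStats(m)
for i in range(1,n):
    if s[i,4]>1000: print(s[i],np.round(w[l==i].mean(0)),c["image"][l==i].mean(0).round(),rect(l==i,c,66))
E
```

```text
time: 2.0
tool_pos: [458.6, 173.9, 129.4]
tcp_rot: [3.141, 0.001, 0.412]
contact_force: [0.1, -0.2, -0.0]
grip_width: 91.8
finger_force: 0.0
(array([0.0069, 0.0028, 0.1044]), np.float64(0.1))
[ 410    0  195   61 9617] [598. 142.  66.] [152. 101. 157.] (array([600.60284, 140.04578], dtype=float32), np.float32(91.38666), np.float32(26.543844), np.float32(-1.0689018))
[  273   158   104   160 15776] [467. 177.  66.] [181. 169. 160.] (array([465.4746 , 175.98227], dtype=float32), np.float32(90.06901), np.float32(53.910778), np.float32(0.4116335))
```

View pics/w1.png

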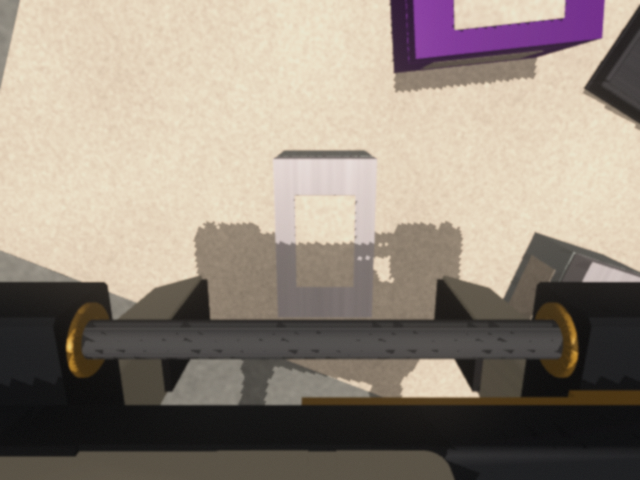

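The left tin sits between the open fingers at about (325,235). Descend, grip, and lift.

```bash
python3 -m handwheel '[[[0,0,0],[0.007,0.001,0.03],1],[[0,0,0],[0.007,0.001,0.065],1],[[0,0,0],[0.007,0.001,0.095],1],[[0,0,0],[0.007,0.001,0.104],1],[[0,0,0],[0.007,0.001,0.104],1],[[0,0,0],[0.007,0.001,0.104],0],[[0,0,0],[0.007,0.001,0.104],0],[[0,0,0],[0.007,0.001,0.104],0],[[0,0,0],[0.007,0.001,0.104],0],[[0,0,0],[0.007,0.001,0.104],0],[[0,0,0],[0.007,0.001,0.104],0]]'
```

```text
time: 3.15
tool_pos: [466.1, 175.9, 26.1]
tcp_rot: [3.141, -0.001, 0.411]
contact_force: [-0.2, -2.0, 4.1]
grip_width: 53.8
finger_force: 30.0
```

```bash
python3 -m handwheel '[[[0,0,0],[0,0,-0.015],0],[[0,0,0],[0,0,-0.035],0],[[0,0,0],[0,0,-0.06],0],[[0,0,0],[0,0,-0.075],0],[[0,0,0],[0,0,-0.08],0],[[0,0,0],[0,0,-0.08],0],[[0,0,0],[0,0,-0.08],0],[[0,0,0],[0,0,-0.08],0],[[0,0,0],[0,0,-0.08],0],[[0,0,0],[0,0,-0.08],0]]'; python3 -c "
from plant import *
print(get_obs()['contact_force'])"
```

```text
time: 4.15
tool_pos: [465.6, 175.8, 105.2]
tcp_rot: [-3.141, 0.001, 0.411]
contact_force: [-0.7, -0.5, -8.4]
grip_width: 53.7
finger_force: 30.0
[-0.74627279 -0.46819406 -8.43574184]
```

```bash
python3 -m handwheel '[[[0,0,0],[0,0,-0.03],0],[[0,0,0],[0,0,-0.03],0],[[0,0,0],[0,0,-0.03],0],[[0,0,0],[0,0,-0.03],0]]'; python3 -c "
from h import *
print(togo([664,-39.5],130,-.089))"
```

```text
time: 4.55
tool_pos: [465.1, 175.7, 134.5]
tcp_rot: [-3.141, 0.002, 0.411]
contact_force: [0.2, -0.4, -8.3]
grip_width: 53.5
finger_force: 30.0
(array([0.0965, 0.2768, 0.0043]), np.float64(28.6))
```

It weighs about 8.3 N, so the left tin is the full one. Carry it over the tray.

```bash
python3 -m handwheel '[[[0,0,1],[0.005,0.015,0],0],[[0,0,3],[0.014,0.04,0],0],[[0,0,7],[0.025,0.07,0],0],[[0,0,11],[0.036,0.105,0],0],[[0,0,15],[0.048,0.14,0],0],[[0,0,19],[0.06,0.175,0],0],[[0,0,22],[0.072,0.21,0],0],[[0,0,25],[0.084,0.24,0],0],[[0,0,27],[0.092,0.265,0],0],[[0,0,28.6],[0.0965,0.277,0],0],[[0,0,28.6],[0.0965,0.277,0],0],[[0,0,28.6],[0.0965,0.277,0],0]]'; python3 -c "
from h import *
from plant import *
print(togo([664,-39.5],32,-.089))
c=capture('top');cv2.imwrite('pics/t2.png',c['image'][60:300,200:520,::-1])
c=capture('wrist');cv2.imwrite('pics/w2.png',c['image'][:,:,::-1])
"
```

```text
time: 5.75
tool_pos: [664.1, -39.9, 134.0]
tcp_rot: [-3.141, 0.003, -0.089]
contact_force: [-0.4, 0.3, -6.9]
grip_width: 54.0
finger_force: 30.0
(array([ 0.0002, -0.0003,  0.102 ]), np.float64(0.0))
```

View pics/w2.png

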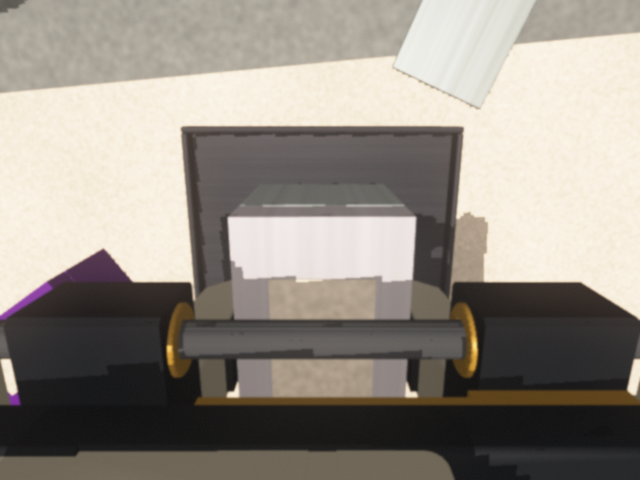

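The tin (x 230–414, centre 322) is centred in the tray (x 182–462) and parallel to it. Lower it.

```bash
python3 -m handwheel '[[[0,0,0],[0,0,0.02],0],[[0,0,0],[0,0,0.05],0],[[0,0,0],[0,0,0.075],0],[[0,0,0],[0,0,0.09],0],[[0,0,0],[0,0,0.097],0],[[0,0,0],[0,0,0.1],0],[[0,0,0],[0,0,0.102],0],[[0,0,0],[0,0,0.104],0],[[0,0,0],[0,0,0.104],0],[[0,0,0],[0,0,0.104],0]]'
```

```text
time: 6.85
tool_pos: [665.2, -39.6, 32.3]
tcp_rot: [3.141, -0.001, -0.089]
contact_force: [-0.5, 0.3, -7.3]
grip_width: 53.7
finger_force: 30.0
```

```bash
python3 -m handwheel '[[[0,0,0],[0,0,0.001],0],[[0,0,0],[0,0,0.002],0],[[0,0,0],[0,0,0.003],0],[[0,0,0],[0,0,0.003],0],[[0,0,0],[0,0,0.003],0]]'
```

```text
time: 7.35
tool_pos: [665.2, -39.6, 30.1]
tcp_rot: [3.141, -0.001, -0.088]
contact_force: [-5.1, -0.1, 6.0]
grip_width: 53.9
finger_force: 30.0
```

Touched down; release, then rise.

```bash
python3 -m handwheel '[[[0,0,0],[0,0,0],1],[[0,0,0],[0,0,0],1],[[0,0,0],[0,0,0],1],[[0,0,0],[0,0,0],1],[[0,0,0],[0,0,0],1],[[0,0,0],[0,0,-0.02],1],[[0,0,0],[0,0,-0.05],1],[[0,0,0],[0,0,-0.085],1],[[0,0,0],[0,0,-0.11],1],[[0,0,0],[0,0,-0.12],1],[[0,0,0],[0,0,-0.12],1]]';python3 -c "
from h import *
print(togo([473,3.2],130,.096))"
```

```text
time: 8.45
tool_pos: [665.6, -39.6, 150.0]
tcp_rot: [3.141, -0.003, -0.088]
contact_force: [0.3, -0.8, -0.8]
grip_width: 91.4
finger_force: 0.0
(array([-0.1957, -0.0257,  0.0194]), np.float64(-10.6))
```

```bash
python3 -m handwheel '[[[0,0,-2],[-0.03,-0.004,0],1],[[0,0,-5],[-0.07,-0.01,0],1],[[0,0,-8],[-0.115,-0.015,0.005],1],[[0,0,-10],[-0.155,-0.02,0.01],1],[[0,0,-10.6],[-0.185,-0.024,0.02],1],[[0,0,-10.6],[-0.1955,-0.0257,0.02],1],[[0,0,-10.6],[-0.1955,-0.0257,0.02],1],[[0,0,-10.6],[-0.1955,-0.0257,0.02],1]]';python3 - <<'E'
from h import *
from plant import *
c=capture("wrist");w=world(c)
m=((w[...,2]>60)&(w[...,2]<73)).astype(np.uint8)
n,l,s,_=cv2.connectedComponentsWithStats(m)
for i in range(1,n):
    if s[i,4]>1000: print(s[i],np.round(w[l==i].mean(0)),c["image"][l==i].mean(0).round(),rect(l==i,c,66))
print(togo([473,3.2],26,.096))
c=capture('top');w=world(c);v,u=np.mgrid[:480,:640];m=(w[...,2]>64)&(w[...,2]<76)&(u>300)&(u<412)&(v<210)&(v>110)
print(m.sum(),np.median(w[m][:,2]),rect(m,c,70))
E
```

```text
time: 9.25
tool_pos: [473.9, 3.0, 128.7]
tcp_rot: [3.141, -0.001, 0.096]
contact_force: [-0.3, -1.1, 0.7]
grip_width: 91.6
finger_force: 0.0
[   0    0   71   39 1393] [580. 157.  65.] [ 91.  34. 112.] (array([583.2157 , 153.87291], dtype=float32), np.float32(39.56054), np.float32(14.091663), np.float32(-1.0762775))
[  269   174   103   146 14294] [478.   5.  66.] [178. 167. 157.] (array([476.27228  ,   4.7260113], dtype=float32), np.float32(82.77119), np.float32(53.916634), np.float32(0.09576845))
[ 478  277   60   43 1222] [ 461. -107.   65.] [ 92.  44. 109.] (array([ 457.77725, -102.12471], dtype=float32), np.float32(34.74957), np.float32(22.257307), np.float32(1.5564123))
(array([-0.0012, -0.0004,  0.1028]), np.float64(0.0))
1980 71.04896854312574 (array([664.353   , -39.670544], dtype=float32), np.float32(91.78604), np.float32(53.995632), np.float32(-0.08915377))
```

The left tin stands in the tray, its lid at 71 mm and centred. Now the middle tin.

```bash
python3 -m handwheel '[[[0,0,0],[-0.001,-0.001,0.03],1],[[0,0,0],[-0.001,-0.001,0.065],1],[[0,0,0],[-0.001,-0.001,0.095],1],[[0,0,0],[-0.001,-0.001,0.102],1],[[0,0,0],[-0.001,-0.001,0.102],1],[[0,0,0],[-0.001,-0.001,0.102],0],[[0,0,0],[-0.001,-0.001,0.102],0],[[0,0,0],[-0.001,-0.001,0.102],0],[[0,0,0],[-0.001,-0.001,0.102],0],[[0,0,0],[-0.001,-0.001,0.102],0],[[0,0,0],[-0.001,-0.001,0.102],0]]'; python3 -m handwheel '[[[0,0,0],[0,0,-0.015],0],[[0,0,0],[0,0,-0.035],0],[[0,0,0],[0,0,-0.06],0],[[0,0,0],[0,0,-0.075],0],[[0,0,0],[0,0,-0.08],0],[[0,0,0],[0,0,-0.08],0],[[0,0,0],[0,0,-0.08],0],[[0,0,0],[0,0,-0.08],0],[[0,0,0],[0,0,-0.08],0],[[0,0,0],[0,0,-0.08],0]]'
```

```text
time: 10.45
tool_pos: [471.6, 4.2, 27.1]
tcp_rot: [3.141, -0.001, 0.097]
contact_force: [-0.3, -1.3, 3.7]
grip_width: 54.0
finger_force: 30.0
time: 11.45
tool_pos: [471.1, 4.3, 106.2]
tcp_rot: [-3.141, 0.001, 0.096]
contact_force: [0.3, -0.5, -2.0]
grip_width: 54.1
finger_force: 30.0
```

The middle tin is about 2 N, so it is empty. Set it back.

```bash
python3 -m handwheel '[[[0,0,0],[0,0,0.015],0],[[0,0,0],[0,0,0.04],0],[[0,0,0],[0,0,0.065],0],[[0,0,0],[0,0,0.074],0],[[0,0,0],[0,0,0.078],0],[[0,0,0],[0,0,0.08],0],[[0,0,0],[0,0,0.08],0],[[0,0,0],[0,0,0.08],0]]'
```

```text
time: 12.25
tool_pos: [472.0, 4.2, 27.5]
tcp_rot: [3.141, -0.002, 0.097]
contact_force: [-0.2, 0.3, -1.3]
grip_width: 53.5
finger_force: 30.0
```

```bash
python3 -m handwheel '[[[0,0,0],[0,0,0.0005],0],[[0,0,0],[0,0,0.001],0],[[0,0,0],[0,0,0.001],0],[[0,0,0],[0,0,0.001],1],[[0,0,0],[0,0,0.001],1],[[0,0,0],[0,0,0.001],1],[[0,0,0],[0,0,0.001],1],[[0,0,0],[0,0,0.001],1],[[0,0,0],[0,0,-0.02],1],[[0,0,0],[0,0,-0.05],1],[[0,0,0],[0,0,-0.085],1],[[0,0,0],[0,0,-0.105],1]]';python3 -c "
from h import *
print(togo([459,-245.5],130,-.075))"
```

```text
time: 13.45
tool_pos: [472.1, 4.2, 134.0]
tcp_rot: [3.141, -0.003, 0.097]
contact_force: [-0.2, 0.6, -0.2]
grip_width: 91.9
finger_force: 0.0
(array([-0.0372,  0.2472,  0.0041]), np.float64(9.8))
```

```bash
python3 -m handwheel '[[[0,0,1],[-0.004,0.03,0],1],[[0,0,3],[-0.01,0.07,0],1],[[0,0,5],[-0.017,0.115,0],1],[[0,0,7],[-0.023,0.155,0],1],[[0,0,9],[-0.03,0.195,0],1],[[0,0,9.8],[-0.035,0.23,0],1],[[0,0,9.8],[-0.037,0.247,0],1],[[0,0,9.8],[-0.037,0.247,0],1],[[0,0,9.8],[-0.037,0.247,0],1]]';python3 - <<'E'
from h import *
from plant import *
c=capture("wrist");w=world(c)
m=((w[...,2]>60)&(w[...,2]<73)).astype(np.uint8)
n,l,s,_=cv2.connectedComponentsWithStats(m)
for i in range(1,n):
    if s[i,4]>5000: print(s[i],np.round(w[l==i].mean(0)),c["image"][l==i].mean(0).round(),rect(l==i,c,66))
print(togo([459,-245.5],26,-.075))
E
```

```text
time: 14.35
tool_pos: [458.1, -244.3, 131.4]
tcp_rot: [-3.141, 0.001, -0.075]
contact_force: [0.3, 0.4, 0.3]
grip_width: 91.6
finger_force: 0.0
[  275   169   102   151 14605] [ 463. -246.   66.] [181. 170. 161.] (array([ 460.74323, -245.69086], dtype=float32), np.float32(86.49283), np.float32(53.922306), np.float32(-0.07550442))
(array([0.001 , 0.0017, 0.1055]), np.float64(0.1))
```

```bash
python3 -m handwheel '[[[0,0,0],[0.001,0.001,0.03],1],[[0,0,0],[0.001,0.001,0.065],1],[[0,0,0],[0.001,0.001,0.095],1],[[0,0,0],[0.001,0.001,0.104],1],[[0,0,0],[0.001,0.001,0.104],1],[[0,0,0],[0.001,0.001,0.104],0],[[0,0,0],[0.001,0.001,0.104],0],[[0,0,0],[0.001,0.001,0.104],0],[[0,0,0],[0.001,0.001,0.104],0],[[0,0,0],[0.001,0.001,0.104],0],[[0,0,0],[0.001,0.001,0.104],0]]'; python3 -m handwheel '[[[0,0,0],[0,0,-0.015],0],[[0,0,0],[0,0,-0.035],0],[[0,0,0],[0,0,-0.06],0],[[0,0,0],[0,0,-0.075],0],[[0,0,0],[0,0,-0.08],0],[[0,0,0],[0,0,-0.08],0],[[0,0,0],[0,0,-0.08],0],[[0,0,0],[0,0,-0.08],0],[[0,0,0],[0,0,-0.08],0],[[0,0,0],[0,0,-0.08],0]]'
```

```text
time: 15.5
tool_pos: [459.4, -246.4, 28.1]
tcp_rot: [3.141, -0.001, -0.075]
contact_force: [-1.3, 0.1, 2.9]
grip_width: 53.9
finger_force: 30.0
time: 16.5
tool_pos: [459.0, -246.1, 107.2]
tcp_rot: [-3.141, 0.001, -0.075]
contact_force: [-0.3, 1.1, -1.6]
grip_width: 53.7
finger_force: 30.0
```

The right tin is about 1.6 N, also empty. Set it back.

```bash
python3 -m handwheel '[[[0,0,0],[0,0,0.015],0],[[0,0,0],[0,0,0.04],0],[[0,0,0],[0,0,0.065],0],[[0,0,0],[0,0,0.074],0],[[0,0,0],[0,0,0.078],0],[[0,0,0],[0,0,0.08],0],[[0,0,0],[0,0,0.081],0],[[0,0,0],[0,0,0.081],0],[[0,0,0],[0,0,0.081],0]]'
```

```text
time: 17.4
tool_pos: [459.7, -246.5, 28.1]
tcp_rot: [3.141, -0.001, -0.074]
contact_force: [-2.0, 1.0, 7.1]
grip_width: 53.9
finger_force: 30.0
```

```bash
python3 -m handwheel '[[[0,0,0],[0,0,0],1],[[0,0,0],[0,0,0],1],[[0,0,0],[0,0,0],1],[[0,0,0],[0,0,0],1],[[0,0,0],[0,0,0],1],[[0,0,0],[0,0,-0.02],1],[[0,0,0],[0,0,-0.05],1],[[0,0,0],[0,0,-0.085],1],[[0,0,0],[0,0,-0.12],1],[[0,0,0],[0,0,-0.15],1],[[0,0,0],[0,0,-0.15],1],[[0,0,0],[0,0,-0.15],1]]'; python3 - <<'E'
from h import *
from plant import *
c=capture("top");w=world(c)
m=((w[...,2]>58)&(w[...,2]<76)&(w[...,0]>250)&(w[...,0]<800)).astype(np.uint8)
n,l,s,_=cv2.connectedComponentsWithStats(m)
for i in range(1,n):
    if s[i,4]>400: print(s[i],np.round(w[l==i].mean(0)),rect(l==i,c,66))
cv2.imwrite("pics/end.png",c["image"][:,:,::-1])
E
```

```text
time: 18.6
tool_pos: [459.3, -246.3, 177.0]
tcp_rot: [3.141, -0.001, -0.074]
contact_force: [-0.1, -0.9, -0.1]
grip_width: 92.0
finger_force: 0.0
[ 336  132   40   62 2012] [663. -40.  71.] (array([664.78394 , -39.761322], dtype=float32), np.float32(93.59334), np.float32(54.289917), np.float32(-0.08826351))
[ 204  164   67   57 2034] [614. 145.  67.] (array([613.76575, 145.13873], dtype=float32), np.float32(90.11255), np.float32(56.711285), np.float32(-1.0556582))
[ 306  254   40   62 2103] [473.   4.  67.] (array([473.1208  ,   3.879097], dtype=float32), np.float32(90.04663), np.float32(54.031918), np.float32(0.097019196))
[ 385  290   38   62 2217] [ 422. -115.   67.] (array([ 422.50793 , -115.019806], dtype=float32), np.float32(90.07668), np.float32(54.96537), np.float32(-0.017515302))
```

View pics/end.png

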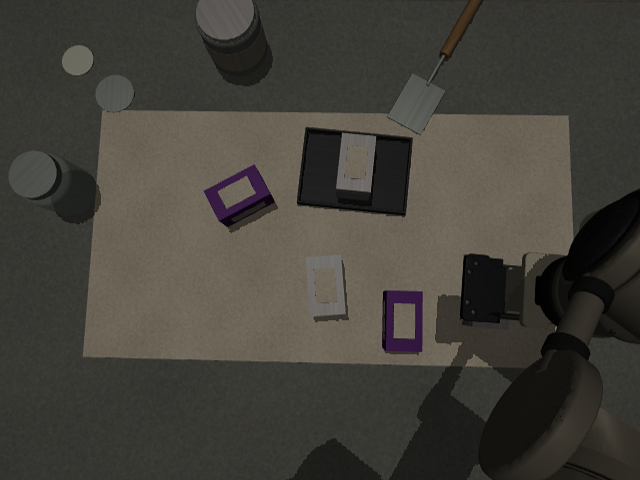

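The full tin is upright in the tray at (356,165) and the middle tin is back at (326,287). The right one is hidden under the gripper, so I'll check it with the wrist camera and hand in if it stands.

```bash
python3 - <<'E'
from h import *
from plant import *
c=capture("wrist");w=world(c)
m=((w[...,2]>60)&(w[...,2]<73)).astype(np.uint8)
n,l,s,_=cv2.connectedComponentsWithStats(m);ok=False
for i in range(1,n):
    q=w[l==i].mean(0)
    if s[i,4]>3000: print(s[i],np.round(q),rect(l==i,c,66)); ok|=bool(np.hypot(q[0]-460,q[1]+246)<15)
print(ok); 
if ok: print(close_job())
E
```

```text
[  280   163    86   133 10900] [ 461. -246.   66.] (array([ 458.89188, -245.55972], dtype=float32), np.float32(89.528206), np.float32(53.93093), np.float32(-0.07531476))
[  83  230   93   90 5273] [ 445. -115.   66.] (array([ 437.67892, -115.88347], dtype=float32), np.float32(61.48148), np.float32(56.87638), np.float32(-0.0017375946))
True
the job is handed in; nothing more can be done
None
```

The left tin was the full one (about 8 N) and stands upright in the tray; the middle and right tins (about 2 N each) were lifted about 80 mm and set back where they stood, and the job is handed in at about 19 s, with no verdict returned.

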